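# Size a sample rod in the tapered slot gauge and rack it by colour

## Task

Take the sample rod that stands in the intake rack's first place (white collar), set it upright into the wide mouth of the tapered slot gauge and slide it gently along the slot until it wedges lightly between both jaws. Pause there and read which colour band its axis has stopped in, then take it out and stand it upright in the stand of that colour. Do not force the rod in the gauge, and leave the other two rods, the bottle and the beaker where they are.

Things in the scene. Friction and masses are not known exactly. Their poses are not given: they have to be found in the camera images.
- gauge: Tapered slot gauge fixed to the bench: steel base plate 200 x 100 x 8 mm with two aluminium jaws, tops 40 mm above the bench, and an upright-walled slot between them, open on top and at the mouth. Origin on the bench under the slot's centre line, below the middle of the green band; x along the slot from wide mouth to narrow end, y to the left jaw, z up. Slot floor 8 mm above the bench.
- gauge_zero (a point): Slot centre line at the middle of the green band (gauge x = 0), at jaw-top height, 40 mm above the bench; axes as the gauge's. The jaws run from x = -115 mm (slot 29.3 mm wide) to +60 mm (11.8 mm), narrowing evenly 1 mm per 10 mm. Bands on the jaw tops, each 25 mm long: blue centred at x = -25 mm, green at 0, yellow at +25 mm. A lightly wedged rod's axis stops within 7 mm of a band's middle.
- gauge_mouth (a point): Slot centre line near the mouth, where a rod is best lowered in: gauge x = -95 mm, slot 27.3 mm wide, at jaw-top height, 40 mm above the bench; axes as the gauge's. The wedging push builds up by some newtons over a few mm; a rod held off the centre line rubs on one jaw first. Push with 3 to 8 N: each jaw then feels up to twice the push, and stands 25 N at most. Pull a wedged rod back to free it.
- jaw_left: Left jaw of the gauge: aluminium bar 175 x 32 x 32 mm on the base plate, the left wall of the slot looking from mouth to narrow end (gauge's +y side). Its origin lies at gauge x = 0, y = 0, 8 mm above the bench; axes as the gauge's.
- jaw_right: Right jaw of the gauge: aluminium bar 175 x 32 x 32 mm on the base plate, the right wall of the slot looking from mouth to narrow end (gauge's -y side). Its origin lies at gauge x = 0, y = 0, 8 mm above the bench; axes as the gauge's.
- intake_first (a point): Centre of the intake rack's first place, the bore with a white collar, on the rack's top face, 42 mm above the bench; the rod to be sized stands here. The rack is a grey block 180 x 56 x 42 mm with three bores 26 mm wide in a row, 60 mm apart, a rod in each, standing on a floor 8 mm above the bench. x points along the row from the first place to the other two.
- rod_a_mid (a point): Upright aluminium sample rod, 114 mm tall, about 90 g: bare round body 84 mm long, on top a black plastic cap 24 mm in diameter and 30 mm tall, the place to grip it. All caps are alike; the bodies differ in diameter, 15 to 21 mm, and which is which is not known. Point: on the axis, half-way up, 57 mm above the foot (cap centre 42 mm above the point), z up.
- rod_b_mid (a point): Upright aluminium sample rod, 114 mm tall, about 90 g: bare round body 84 mm long, on top a black plastic cap 24 mm in diameter and 30 mm tall, the place to grip it. All caps are alike; the bodies differ in diameter, 15 to 21 mm, and which is which is not known. Point: on the axis, half-way up, 57 mm above the foot (cap centre 42 mm above the point), z up.
- rod_c_mid (a point): Upright aluminium sample rod, 114 mm tall, about 90 g: bare round body 84 mm long, on top a black plastic cap 24 mm in diameter and 30 mm tall, the place to grip it. All caps are alike; the bodies differ in diameter, 15 to 21 mm, and which is which is not known. Point: on the axis, half-way up, 57 mm above the foot (cap centre 42 mm above the point), z up.
- rod_a: The same rod_a, its origin at the centre of its foot.
- rod_b: The same rod_b, its origin at the centre of its foot.
- rod_c: The same rod_c, its origin at the centre of its foot.
- stand_yellow_top (a point): Centre of the mouth of the yellow stand: a yellow plastic block 56 x 56 x 40 mm with one bore 30 mm wide and 34 mm deep. It stands on a white tray beside the two stands of the other colours, 80 mm apart. The point is on the block's top face, 46 mm above the bench; the bore's floor is 12 mm above the bench.
- stand_green_top (a point): Centre of the mouth of the green stand: a green plastic block 56 x 56 x 40 mm with one bore 30 mm wide and 34 mm deep. It stands on a white tray beside the two stands of the other colours, 80 mm apart. The point is on the block's top face, 46 mm above the bench; the bore's floor is 12 mm above the bench.
- stand_blue_top (a point): Centre of the mouth of the blue stand: a blue plastic block 56 x 56 x 40 mm with one bore 30 mm wide and 34 mm deep. It stands on a white tray beside the two stands of the other colours, 80 mm apart. The point is on the block's top face, 46 mm above the bench; the bore's floor is 12 mm above the bench.
- reagent: White plastic bottle with a blue cap, 52 mm in diameter and 110 mm tall, a bystander. Origin at the centre of its underside.
- beaker: Small open glass beaker, 60 mm in diameter and 70 mm tall, a bystander. Origin at the centre of its underside.
Things that resemble listed ones, but are neither listed nor needed, are in the scene too. Leave any blue or orange look-alike of the rod_c alone.

How it is judged:
By the outcome, as a careful person would: the job done as asked, in the order asked, and still so for the second after the job is handed in, with the robot touching nothing.
It also fails if it takes over 61 s, if anything falls off the work surface, if the arm or the gripper's body presses on something with over 40 N, if the wrist force passes 120 N, or if a joint passes its speed limit or range.

## Robot

A 6-joint arm with a two-finger parallel gripper is mounted at the origin on the work surface. World frame = base frame: x ahead of the robot, y to its left, z up, the work surface at z = 0. Lengths are in m, angles in degrees, forces in N, time in s.
With the tool pointing down it reaches from about 0.325 to 0.775 m from the base axis. Payload 5.5 kg.
Tool frame: the origin (TCP) lies at the centre of the arm's flange, where the gripper is bolted on; the fingertips stand 182 mm ahead of it and the grasp point (between the pads) lies 163 mm ahead of it; z points along the fingers, y is the line along which they close (so a half turn about z gives the same grasp; the last joint's range is limited). The gripper opens to 88 mm and grips with 3 to 60 N. Pads are 20 mm wide; open, the fingers measure 115 mm over their backs; the gripper's body (75 mm by 178 mm) begins 61 mm behind the grasp point.
Start: joints at [-78.478, 5.22, 70.514, -0, 104.267, -3.249], TCP at [0.153, -0.58, 0.405] pointing down, gripper open.
Joint ranges: [-164.24, 164.24], [-49.07, 125.15], [9.68, 141.18], [-86.29, 266.29], [3.28, 154.24], [-151.56, 151.56]. Speed limits (degrees/s): [147.25, 147.25, 172.46, 180, 180, 180].

## Interface

Orientations are given as [roll, pitch, yaw] about the fixed x, y, z axes, in that order (R = Rz(yaw) Ry(pitch) Rx(roll)).
In Python, from station import r gives the robot as it stands. The module is installed in compiled form; this text tells all that it offers. Calls block until the motion is done:
- r.reach(position, orientation): joint-space move of the TCP to a pose.
- r.servo_line(position, rotation=None, speed=0.15): straight line of the TCP; rotation=None keeps the orientation; speed is the mean speed in m/s.
- r.move_joints(angles): joint-space move.
- r.let_go() and r.grab(squeeze=None): open the fingers fully, or close them until they stop; squeeze is the grip in N (None keeps the last).
- r.wait(seconds).
- r.inverse_kinematics(position, orientation): joint angles nearest the present ones, or None.
- r.sense(): the state.
- r.snapshot(name): name is "side" or "top" or "wrist"; returns a dict with "frame" (480x640x3 uint8, red, green, blue), "fx", "fy", "cx", "cy" (pixels), "R" (3x3) and "t" (3): a world point X has camera coordinates R X + t. Camera axes: x right, y down, z forward; pixel columns grow to the right and rows downward; lengths in m; the calibration is good to about 2 mm. A picture is of the moment at which its call begins. There is no depth.
A pose or a line that the arm cannot do raises r.IKError and nothing moves.
- r.hand_in(): hands the job in; it is judged then, once.
The state is a dict: "clock": time; "joints": joint angles; "joint_vel": joint speeds; "joint_torque": joint torques, N m; "tcp_pos": TCP position; "orientation": TCP orientation; "contact_force": force on the tool from outside, world axes, zero at the start; "torque": the same for the moment, N m; "opening": finger opening in m; "gripper_force": force on a finger pad.
Only numpy, scipy, OpenCV 4.12 (cv2) and the standard library are available. Lean on these libraries where they do the work, as an engineer would, in place of code of your own. Each camera call takes 0.05 s, during which the arm holds its last target. There are 200 camera calls.

## Working session

There is one attempt and no reset: what is moved stays moved. The work goes in short steps, each a Python script; the robot and the scene stay as the last script left them, time stands still between calls to the robot, and variables do not carry over. Pictures are saved under pics/ and viewed, at most 10 in all, crops included, and the job is handed in when it is done.

```bash
mkdir -p pics; python3 - <<'E'
from station import r
import cv2,json,numpy as np
for n in("top","side"):
    s=r.snapshot(n); cv2.imwrite(f"pics/{n}0.png",s["frame"][...,::-1])
    np.savez(f"pics/{n}0.npz",**s)
    print(n,s["fx"],s["fy"],s["cx"],s["cy"],np.round(s["R"],3).tolist(),np.round(s["t"],3), np.round(-np.array(s["R"]).T@s["t"],3))
print(r.sense())
E
```

```text
top 459.36373685295126 459.36373685295126 319.3970721036092 239.013825790909 [[0.113, -0.994, 0.004], [-0.972, -0.112, -0.207], [0.206, 0.02, -0.978]] [-0.034  0.629  0.744] [0.462 0.022 0.858]
side 552.4046680024136 552.4046680024136 326.28279656792216 243.53572328504092 [[-0.926, -0.378, 0.009], [-0.262, 0.625, -0.735], [0.272, -0.683, -0.678]] [0.574 0.188 0.92 ] [0.33  0.728 0.757]
{'clock': 0.1, 'joints': array([-7.84784964e+01,  5.25895463e+00,  7.05731647e+01, -1.89733797e-03,
        1.04266590e+02, -3.24827797e+00]), 'joint_vel': array([-0.01366192, -0.09570748, -0.10699257, -0.01055367, -0.10184256,
       -0.00472133]), 'joint_torque': array([ 3.46023604e-03, -4.47855020e+01, -4.07570243e+01,  7.00346008e-02,
        2.84088386e-02, -1.16183260e-04]), 'tcp_pos': array([ 0.15296984, -0.58023098,  0.4036359 ]), 'orientation': array([-1.79901345e+02, -3.75647178e-03,  1.47693123e+01]), 'contact_force': array([ 0.08494336, -0.36913354, -0.63128484]), 'torque': array([-0.02698082, -0.01916938,  0.02505591]), 'gripper_force': 0.0, 'opening': 0.08778893949818097}
```

View pics/top0.png

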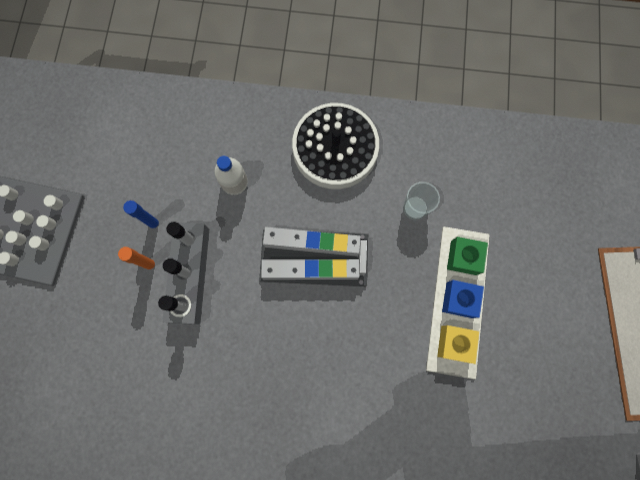

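View pics/side0.png

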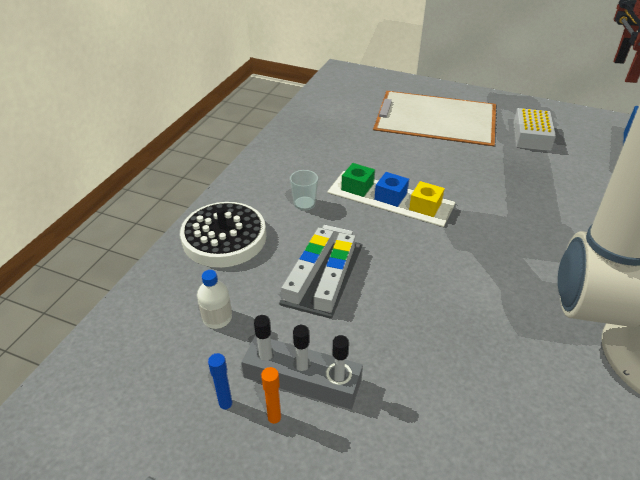

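The top view shows the white-collared first place at about (180,306), with its rod's cap at (168,303). The gauge bands are around (313–341, 240/269), with the mouth on the left. The stands are green (467,253), blue (465,298) and yellow (461,343). The side view agrees, and the orange and blue look-alikes stand beside the rack.

```bash
cat > h.py <<'E'
import cv2,numpy as np
def ray(s,uv,z):
    R=np.array(s["R"]);c=-R.T@np.array(s["t"])
    d=R.T@np.array([(uv[0]-s["cx"])/s["fx"],(uv[1]-s["cy"])/s["fy"],1.])
    return c+d*(z-c[2])/d[2]
def proj(s,X):
    p=np.array(s["R"])@X+s["t"]; return np.array([s["fx"]*p[0]/p[2]+s["cx"],s["fy"]*p[1]/p[2]+s["cy"]])
RNG={"blue":((105,120,60),(128,255,255)),"green":((50,100,40),(85,255,255)),"yellow":((18,110,120),(35,255,255)),"black":((0,0,0),(180,255,48))}
def blobs(s,col,box,amin=30):
    hsv=cv2.cvtColor(np.array(s["frame"]),cv2.COLOR_RGB2HSV);m=cv2.inRange(hsv,*RNG[col])
    k=np.zeros_like(m);x0,y0,x1,y1=box;k[y0:y1,x0:x1]=m[y0:y1,x0:x1]
    n,_,st,c=cv2.connectedComponentsWithStats(k)
    return [(c[i],st[i]) for i in range(1,n) if st[i,4]>=amin]
E
python3 - <<'E'
from h import *
s=dict(np.load("pics/top0.npz")); q=dict(np.load("pics/side0.npz"))
np.set_printoptions(precision=4,suppress=True)
for c in("blue","green","yellow"):
    for b,st in blobs(s,c,(255,220,375,290)): print("band",c,b,st,ray(s,b,.04)[:2])
    for b,st in blobs(s,c,(430,225,495,380),100): print("stand",c,b,st,ray(s,b,.046)[:2])
for b,st in blobs(s,"black",(150,215,195,320)): print("cap",b,st,ray(s,b,.107)[:2])
for b,st in blobs(q,"black",(245,310,355,365)): print("cap side",b,st,ray(q,b,.107)[:2])
for c in("blue","green","yellow"):
    for b,st in blobs(q,c,(280,225,360,310)): print("band side",c,b,st,ray(q,b,.04)[:2])
g=cv2.cvtColor(s["frame"],cv2.COLOR_RGB2HSV)
for n,f,box in(("top",s,(165,285,200,325)),("side",q,(320,355,360,390))):
    h=cv2.cvtColor(f["frame"],cv2.COLOR_RGB2HSV);x0,y0,x1,y1=box
    m=((h[y0:y1,x0:x1,2]>200)&(h[y0:y1,x0:x1,1]<40)).astype(np.uint8)
    p=cv2.findNonZero(m);hl=cv2.convexHull(p);e=cv2.fitEllipse(hl);ct=np.array(e[0])+[x0,y0];print("collar",n,ct,e[1],ray(f,ct,.042))
# stand bores: dark ellipse in block top (dark vs block colour)
for n,u in(("green",(467,253)),("blue",(465,298)),("yellow",(461,343))): print(n,ray(s,u,.046)[:2])
E
```

```text
band blue [312.7594 239.434 ] [306 231  15  18 212] [0.6324 0.0507]
band blue [311.4449 268.    ] [305 260  14  17 236] [0.5801 0.0469]
stand blue [462.5803 298.8427] [ 442  280   42   38 1208] [ 0.5551 -0.2241]
band green [326.3714 240.7429] [320 233  14  17 210] [0.6328 0.0258]
band green [325. 268.] [319 260  13  17 219] [0.5828 0.0227]
stand green [466.9738 255.6664] [ 447  237   40   38 1181] [ 0.6332 -0.2282]
band yellow [340.1472 241.8398] [333 233  15  18 231] [0.6337 0.0007]
band yellow [339.0886 267.5823] [333 259  14  18 237] [ 0.5865 -0.0024]
stand yellow [460.1566 343.9722] [ 442  325   37   39 1009] [ 0.4771 -0.2237]
cap [175.4583 229.9676] [167 222  18  17 216] [0.6083 0.2789]
cap [172.0091 266.2329] [163 259  19  16 219] [0.5471 0.2736]
cap [167.9159 302.9779] [159 296  19  15 226] [0.487  0.2694]
cap side [261.8692 326.6386] [254 315  17  24 321] [0.61   0.2798]
cap side [300.6698 336.4846] [293 325  16  24 324] [0.5492 0.2743]
cap side [340.0247 347.3796] [333 336  15  24 324] [0.4889 0.2703]
band side blue [308.7933 256.6333] [299 251  20  12 150] [0.6339 0.0522]
band side blue [335.4534 262.9503] [326 257  20  12 161] [0.5819 0.0486]
band side green [314.     248.0986] [305 243  19  12 142] [0.6341 0.0271]
band side green [338.9333 253.9533] [329 249  20  11 150] [0.5847 0.0238]
band side yellow [318.8288 239.6438] [309 234  20  12 146] [0.6349 0.0016]
band side yellow [342.1447 245.0724] [333 240  19  11 152] [ 0.5879 -0.0014]
collar top [186.5769 308.8365] (4.48554801940918, 12.352595329284668) [0.4828 0.2564 0.042 ]
collar side [338.6789 372.9068] (20.77423858642578, 24.665843963623047) [0.4895 0.2698 0.042 ]
green [ 0.6381 -0.228 ]
blue [ 0.5571 -0.2283]
yellow [ 0.4789 -0.2251]
```

```bash
python3 - <<'E'
from station import r
from h import *
np.set_printoptions(precision=4,suppress=True)
O=[180,0,4.1]
r.reach([.488,.270,.38],O)
s=r.snapshot("wrist");np.savez("pics/w1.npz",**s);cv2.imwrite("pics/w1.png",s["frame"][...,::-1])
st=r.sense();print(st["clock"],st["tcp_pos"],st["orientation"],proj(s,np.array([.488,.27,.122])),proj(s,np.array([.488,.27,.042])))
E
```

```text
3.35 [0.4883 0.2695 0.38  ] [179.9926  -0.0035   4.0438] [323.5146 260.8916] [323.8201 228.2331]
```

View pics/w1.png

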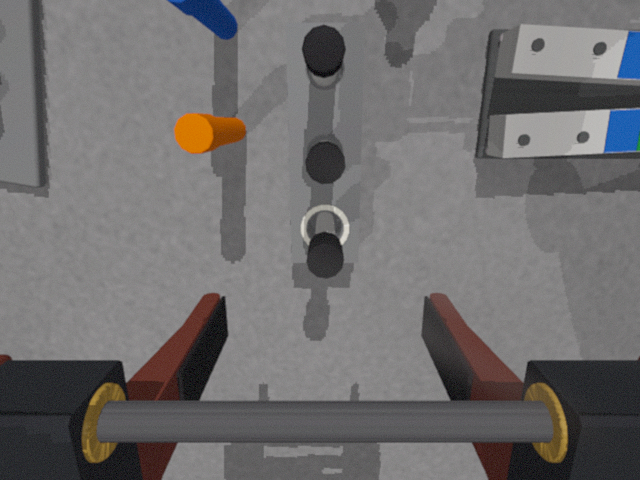

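The cap top sits at (325,258) and the collar centre at (325,228), as predicted, and the fingers are clear on both sides. Grasping now.

```bash
python3 - <<'E'
from station import r
from h import *
np.set_printoptions(precision=4,suppress=True)
def p(t):
    st=r.sense();print(t,round(st["clock"],2),st["tcp_pos"],st["contact_force"],st["opening"],st["gripper_force"])
r.servo_line([.488,.270,.271],speed=.1);p("down")
r.grab(squeeze=50);p("grab")
r.servo_line([.488,.270,.346],speed=.1);p("up")
r.servo_line([.6019,.1197,.346],speed=.15);p("mouth")
s=r.snapshot("wrist");np.savez("pics/w2.npz",**s);a=s["frame"]
q=r.snapshot("side");np.savez("pics/s2.npz",**q);b=q["frame"][170:410,200:520]
cv2.imwrite("pics/w2.png",np.hstack([cv2.resize(a,(400,300)),cv2.resize(b,(400,300))])[...,::-1])
E
```

```text
down 4.59 [0.4882 0.2701 0.272 ] [-0.5268  0.0146  0.8621] 0.08786349612604961 0.0
grab 5.6 [0.488 0.27  0.271] [-0.8447  0.0116  0.0385] 0.02333244569695146 49.99971091747284
up 6.5 [0.4879 0.27   0.3451] [-0.7508 -0.1258 -0.7872] 0.023434859281756606 49.9996554851532
mouth 7.91 [0.6016 0.1204 0.3461] [ 0.3438  0.0535 -0.817 ] 0.023203240509489683 49.999494552612305
```

View pics/w2.png

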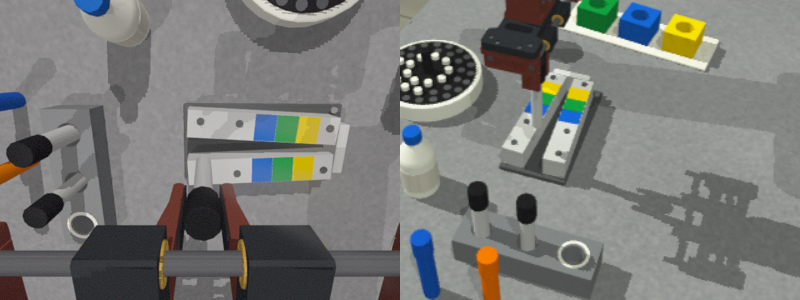

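The rod hangs upright in the grip, just short of the gauge mouth, and the first place is empty. Next I refine the gauge line from this wrist view, then lower and slide with force feedback.

```bash
python3 - <<'E'
from station import r
from h import *
np.set_printoptions(precision=4,suppress=True)
s=dict(np.load("pics/w2.npz"));C=[]
for c in("blue","green","yellow"):
    P=[ray(s,b,.04)[:2] for b,st in blobs(s,c,(290,160,540,300),150)]
    print(c,P,np.mean(P,0));C.append(np.mean(P,0))
d=C[2]-C[0];print("angle",np.degrees(np.arctan2(d[1],d[0])))
# stand bores: darker-than-block part inside each block's top, from the top view
t=dict(np.load("pics/top0.npz"));h=cv2.cvtColor(t["frame"],cv2.COLOR_RGB2HSV)[...,2]
for n,X in(("green",(.636,-.23)),("blue",(.556,-.228)),("yellow",(.478,-.225))):
    u,v=proj(t,np.array([*X,.046])).astype(int);w=h[v-12:v+13,u-12:u+13]
    _,m=cv2.threshold(w,0,255,cv2.THRESH_BINARY_INV|cv2.THRESH_OTSU)
    k,_,sa,ce=cv2.connectedComponentsWithStats(m)
    for i in range(1,k):
        if sa[i,4]>25: print(n,sa[i],ray(t,ce[i]+[u-12,v-12],.046)[:2])
E
```

```text
blue [array([0.6329, 0.0504]), array([0.5808, 0.0467])] [0.6069 0.0486]
green [array([0.6334, 0.0257]), array([0.5839, 0.0223])] [0.6087 0.024 ]
yellow [array([0.634 , 0.0007]), array([ 0.5868, -0.0026])] [ 0.6104 -0.001 ]
angle -85.92794829349852
green [  6   4  17  18 241] [ 0.637  -0.2334]
blue [  5   3  18  19 255] [ 0.5574 -0.2291]
yellow [  4   4  19  18 263] [ 0.4777 -0.2247]
```

```bash
cat > g.py <<'E'
from station import r
from h import *
np.set_printoptions(precision=3,suppress=True)
Z=np.array([.6087,.0246]);a=np.radians(-85.93);U=np.array([np.cos(a),np.sin(a)]);N=np.array([-U[1],U[0]])
def xy(x,n,z): return [*(Z+x*U+n*N),z]
def st():
    s=r.sense();d=s["tcp_pos"][:2]-Z;f=s["contact_force"]
    return s["clock"],d@U*1e3,d@N*1e3,s["tcp_pos"][2],f[:2]@U,f[:2]@N,f[2],s["orientation"],s["opening"]
def go(x,n,z,v):
    r.servo_line(xy(x,n,z),speed=v);q=st();print("t%.2f x%.1f n%.2f z%.4f Fu%.2f Fn%.2f Fz%.2f"%q[:7]);return q
E
python3 - <<'E'
from g import *
go(-.095,0,.346,.1); r.wait(.3)
b=st();print("base",b[4:7])
for z in(.310,.295,.280,.273):
    q=go(-.095,0,z,.06)
    if abs(q[6]-b[6])>4 or np.hypot(q[4]-b[4],q[5]-b[5])>3: print("stop");break
else:
    r.wait(.2)
    for x in(-.08,-.065,-.055,-.048,-.042):
        q=go(x,0,.273,.04)
        if np.hypot(q[4]-b[4],q[5]-b[5])>2.5: print("stop");break
E
```

```text
t8.26 x-95.3 n-0.12 z0.3461 Fu0.32 Fn0.01 Fz-0.68
base (np.float64(-0.822989017485151), np.float64(0.2822176810451661), np.float64(-0.6582009966621429))
t9.31 x-95.0 n0.04 z0.3102 Fu-0.09 Fn0.87 Fz-1.44
t9.71 x-95.0 n-0.14 z0.2941 Fu-0.16 Fn-0.47 Fz-1.83
t10.11 x-95.0 n-0.15 z0.2792 Fu0.72 Fn-0.51 Fz-0.30
t10.38 x-95.0 n-0.12 z0.2724 Fu-0.62 Fn0.09 Fz-2.40
t11.10 x-79.7 n0.01 z0.2730 Fu0.07 Fn0.11 Fz-0.94
t11.62 x-64.7 n0.01 z0.2730 Fu-0.32 Fn0.05 Fz-1.36
t12.03 x-54.7 n0.01 z0.2730 Fu-0.64 Fn0.10 Fz-0.85
t12.35 x-47.7 n0.02 z0.2730 Fu0.61 Fn0.70 Fz-1.82
t12.65 x-41.7 n0.02 z0.2730 Fu0.41 Fn-0.08 Fz-0.63
```

```bash
cat >> g.py <<'E'
def avg(k=4):
    L=[]
    for _ in range(k): r.wait(.03);L.append(st()[1:7])
    return np.mean(L,0)
E
python3 - <<'E'
from g import *
x=-.0415;n=0.
while x<.036:
    x+=.0015; r.servo_line(xy(x,n,.273),speed=.03); m=avg(); c=st()[0]
    print("t%.2f cmd%.1f,%.1f"%(c,x*1e3,n*1e3),m)
    if m[3]<-3.8 or abs(m[4])>6 : break
    if abs(m[4])>1.1: n+=.0004*np.sign(m[4])
    if c>32: break
E
```

```text
t13.03 cmd-40.0,0.0 [-40.024   0.005   0.273   0.057  -0.06   -0.996]
t13.42 cmd-38.5,0.0 [-38.465   0.008   0.273   0.116   0.006  -1.157]
t13.80 cmd-37.0,0.0 [-36.969   0.004   0.273  -0.356  -0.157  -0.751]
t14.18 cmd-35.5,0.0 [-35.459  -0.001   0.273   0.062  -0.272  -1.2  ]
t14.57 cmd-34.0,0.0 [-33.961   0.003   0.273   0.221  -0.211  -0.877]
t14.95 cmd-32.5,0.0 [-32.454   0.004   0.273   0.412   0.161  -0.35 ]
t15.33 cmd-31.0,0.0 [-30.973  -0.001   0.273  -0.02   -0.42   -0.974]
t15.72 cmd-29.5,0.0 [-29.47    0.      0.273   0.141  -0.158  -1.306]
t16.10 cmd-28.0,0.0 [-27.959  -0.003   0.273   0.025  -0.449  -0.765]
t16.48 cmd-26.5,0.0 [-26.472  -0.002   0.273  -0.347   0.277  -1.062]
t16.87 cmd-25.0,0.0 [-24.961  -0.001   0.273   0.271   0.191  -0.862]
t17.25 cmd-23.5,0.0 [-23.458  -0.003   0.273  -0.256  -0.106  -1.026]
t17.63 cmd-22.0,0.0 [-21.964  -0.002   0.273   0.015   0.028  -1.03 ]
t18.02 cmd-20.5,0.0 [-20.458  -0.006   0.273   0.169   0.307  -0.827]
t18.40 cmd-19.0,0.0 [-18.966   0.003   0.273  -0.282   0.165  -1.413]
t18.78 cmd-17.5,0.0 [-17.458   0.001   0.273  -0.1
[... 1168 characters left out ...]
-1.051]
t26.07 cmd11.0,0.0 [11.036 -0.004  0.273 -0.222  0.036 -0.949]
t26.45 cmd12.5,0.0 [12.539 -0.001  0.273 -0.283  0.021 -1.106]
t26.83 cmd14.0,0.0 [14.045  0.001  0.273  0.182  0.326 -0.945]
t27.22 cmd15.5,0.0 [15.536  0.001  0.273 -0.394 -0.621 -0.592]
t27.60 cmd17.0,0.0 [17.037 -0.004  0.273 -0.441  0.256 -1.   ]
t27.98 cmd18.5,0.0 [18.533 -0.001  0.273  0.288  0.188 -1.448]
t28.37 cmd20.0,0.0 [20.033  0.002  0.273 -0.299 -0.112 -1.317]
t28.75 cmd21.5,0.0 [21.543 -0.006  0.273 -0.153 -0.444 -1.065]
t29.13 cmd23.0,0.0 [23.033 -0.001  0.273  0.096 -0.246 -1.105]
t29.52 cmd24.5,0.0 [24.301  0.008  0.273 -1.622  0.586 -0.918]
t29.90 cmd26.0,0.0 [25.464  0.011  0.273 -5.19   0.007 -0.898]
```

The rod wedged at x ≈ +25 mm with a 5 N push and no side force. I'll pause and confirm the band by eye.

```bash
python3 - <<'E'
from g import *
r.wait(.7);print(avg(),st()[0])
q=r.snapshot("side");a=q["frame"][190:340,230:430]
s=r.snapshot("wrist");b=s["frame"]
cv2.imwrite("pics/w3.png",np.hstack([cv2.resize(a,(400,300)),cv2.resize(b,(400,300))])[...,::-1])
E
```

```text
[25.446  0.008  0.273 -4.998 -0.13  -1.103] 30.7333
```

View pics/w3.png

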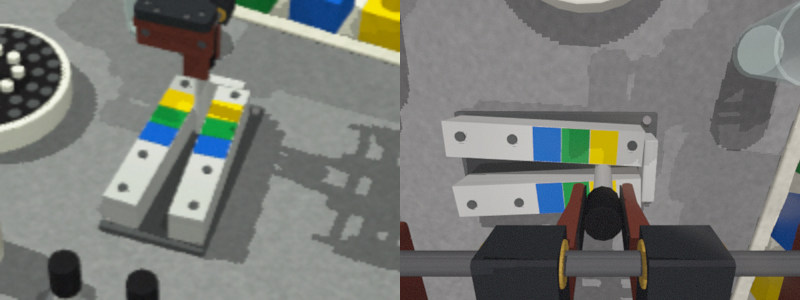

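In both views the rod stands between the yellow bands, so it goes to the yellow stand.

```bash
python3 - <<'E'
from g import *
go(-.01,0,.273,.05);go(-.01,0,.350,.1)
Y=[.4777,-.2247]
r.servo_line([*Y,.350],speed=.15);r.wait(.2)
q=r.snapshot("wrist");np.savez("pics/w4.npz",**q);cv2.imwrite("pics/w4.png",q["frame"][...,::-1])
b=st();print(b[0],b[4:7],r.sense()["tcp_pos"],proj(q,np.array([*Y,.046])),proj(q,np.array([*Y,.087])))
for B,s in blobs(q,"yellow",(0,0,640,480),300): print(B,s,ray(q,B,.046))
E
```

```text
t31.70 x-10.0 n0.01 z0.2730 Fu-0.46 Fn-0.18 Fz-0.79
t32.62 x-10.0 n-0.06 z0.3490 Fu0.74 Fn0.33 Fz-1.48
34.95 (np.float64(0.5352067777395009), np.float64(-0.12281806666804904), np.float64(-1.6986562583100504)) [ 0.478 -0.224  0.35 ] [325.014 239.912] [325.027 258.124]
[ 9.285 57.715] [  0  28  25  54 996] [ 0.585 -0.012  0.046]
[325.984 230.289] [ 284  189   85   90 5507] [ 0.485 -0.225  0.046]
[258.989 420.558] [254 383  15  79 462] [ 0.312 -0.18   0.046]
```

View pics/w4.png

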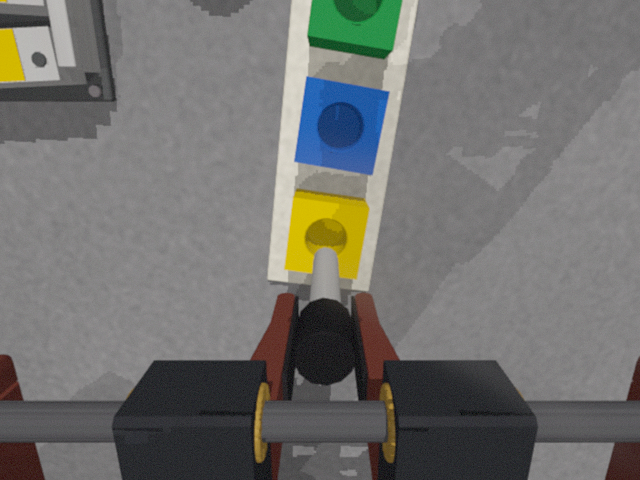

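The bore's centre is at about (326,239), against (325,240) predicted. Lowering now.

```bash
python3 - <<'E'
from g import *
Y=[.4777,-.2247];ok=True
for z in(.315,.300,.285,.2765,.2755):
    r.servo_line([*Y,z],speed=.06);m=avg(2);print(z,m[3:])
    if m[5]>3 or np.hypot(m[3],m[4])>3: ok=z<.279;print("contact");break
if ok:
    r.let_go();r.wait(.2);r.servo_line([*Y,.40],speed=.12);r.wait(.5)
    s=r.snapshot("wrist");t=r.snapshot("side")
    cv2.imwrite("pics/w5.png",np.hstack([cv2.resize(s["frame"],(400,300)),cv2.resize(t["frame"],(400,300))])[...,::-1])
print(st())
E
```

```text
0.315 [ 0.446 -0.113 -1.252]
0.3 [-0.105 -0.254 -0.706]
0.285 [-0.383 -0.397 -1.636]
0.2765 [ 0.117  0.06  -1.685]
0.2755 [ 0.357 -0.301 -0.847]
(40.4333, np.float64(239.36552537662826), np.float64(-148.37443591157336), np.float64(0.40002836665392477), np.float64(-0.09002313865842716), np.float64(0.1891289227528486), np.float64(0.2523358321787416), array([180.   ,  -0.003,   4.099]), 0.08793542713371538)
```

View pics/w5.png

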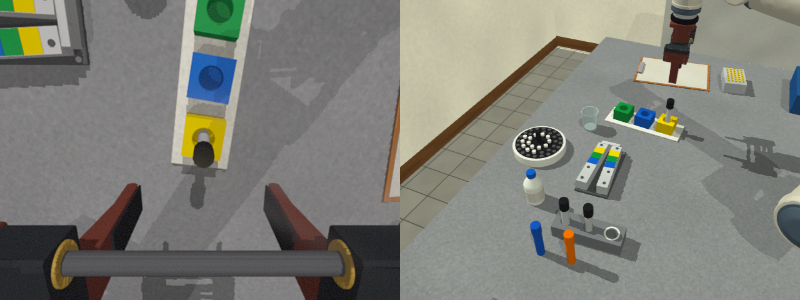

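The rod stands upright in the yellow stand, the gripper is clear, and everything else is where it was.

```bash
python3 -c "
from station import r
print(r.hand_in())"
```

```text
the job is handed in; nothing more can be done
None
```

The rod wedged lightly in the yellow band (x ≈ +25 mm, about 5 N push) and now stands upright in the yellow stand; the job was handed in at about 40 s.

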